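# Hold a blot rocker at its set tilt with a pendulum gauge

## Robot

A 6-joint arm with a two-finger parallel gripper is mounted at the origin on the work surface. World frame = base frame: x ahead of the robot, y to its left, z up, the work surface at z = 0. Lengths are in m, angles in rad, forces in N, time in s.
With the tool pointing down it reaches from about 0.425 to 0.95 m from the base axis. Payload 3.5 kg.
Tool frame: the origin (TCP) lies between the finger pads; the fingertips stand 17 mm ahead of it and the grasp point (between the pads) lies 2 mm behind it; z points along the fingers, y is the line along which they close (so a half turn about z gives the same grasp; the last joint's range is limited). The gripper opens to 85 mm and grips with 20 to 120 N. Pads are 22 mm wide; open, the fingers measure 114 mm over their backs; the gripper's body (76 mm by 85 mm) begins 54 mm behind the grasp point. The pads swing forward as they close: fully open they stand 13 mm farther back than shut.
Start: joints at [-1.319, 0.286, 1.577, -0, 1.279, -0.15], TCP at [0.264, -0.621, 0.225] pointing down, gripper open.
Joint ranges: [-2.77, 2.77], [-0.9, 2.22], [0.21, 2.48], [-1.53, 4.67], [0.24, 2.81], [-2.84, 2.84]. Speed limits (rad/s): [2.79, 2.79, 3.14, 3.14, 3.14, 3.14].

## Interface

Orientations are given as a unit quaternion [x, y, z, w].
In Python, from workcell import ctrl gives the robot as it stands. The module is installed in compiled form; this text tells all that it offers.
- The arm moves only by the tool send_rows, never from a script. Its arguments are lists of equal length, an entry for each row: "gripper": the opening, from -1 (shut) to 1 (fully open); "dp": the shift along the world's x, y, z in m, a list of three; "twist": the turn about the world's z in degrees. In form: {"gripper": [gripper, ...], "dp": [[dx, dy, dz], ...], "twist": [twist, ...]}. A call has 1 to 5 rows; each row shifts and turns the commanded pose from where the row before left it; what a row does not reach is not made up. A row lasts 1/10 s, in which the tool goes at most 50 mm and 8.59 degrees, less where a joint would pass 70% of its speed; a pose out of reach is approached as far as the arm can. A call with a gripper value outside its range is refused whole. The fingers move at their own pace and stop on an object; the grip force is fixed at half the most. Time passes only in rows, so rows that do not move let the fingers close. It gives the time, the measured TCP pose, the force, the opening and the grip force at its end, in the units of the state.
- ctrl.observe(): the state, without advancing time (a new reading comes with each control period).
- ctrl.capture(name): name is "scene" or "top" or "wrist"; returns (picture, depth): 384x512x3 uint8, red, green, blue; 384x512 float32, m along the optical axis (not along the pixel's ray), 0 where there is no reading.
- ctrl.camera_info(name): a dict with "fx", "fy", "cx", "cy" (pixels), "k1" (the pictures are not rectified: a ray, as slopes to the right and down, at radius r is drawn at 1 + k1 r^2 times it, then the intrinsics apply), "extrinsics" (4x4, takes a point from camera to world coordinates). Camera axes: x right, y down, z forward; pixel columns grow to the right and rows downward; lengths in m; the calibration is good to about 2 mm. A picture is of the moment at which its call begins: read the wrist's pose just before it. camera_info takes no time and is no camera call; for the wrist camera it gives the pose at the moment of the call.
- ctrl.job_done(): hands the job in; it is judged then, once.
The state is a dict: "clock": time; "q": joint angles; "dq": joint speeds; "joint_torque": joint torques, N m; "tcp_pos": TCP position; "orientation": TCP orientation; "ft_force": force on the tool from outside, world axes, zero at the start; "torque": the same for the moment, N m; "width": opening from 0.0 (shut) to 1.0 (fully open); "gripper_force": force on a finger pad.
Only numpy, scipy, OpenCV 4.12 (cv2) and the standard library are available. Lean on these libraries where they do the work, as an engineer would, in place of code of your own. Each camera call takes 0.05 s, during which the arm holds its last target. There are 200 camera calls.

## Task

Set up the tilt check on the blot rocker: stand the pendulum angle gauge flat and square in the empty middle pocket of the rocker's tray (either way round) and let go of it. Then press gently down with the fingers on the bare end of the tray, on the side where the gauge's brass index tab stands, until the swinging pointer settles over the tab, and finish while still holding the tray down there, hands off the gauge, so that the tilt can be locked. Leave the two blot boxes in their pockets and the rest of the bench as it is.

Things in the scene. Friction and masses are not known exactly. Their poses are not given: they have to be found in the camera images.
- gauge: pendulum angle gauge, loose, about 0.32 kg, upright. Steel foot 50 (x) x 100 (y) x 8 mm; on its middle a grey housing 26 (x) x 80 (y) mm, top 100 mm above the underside; its upper 36 mm is a solid block, to be gripped from above across the 26 mm. Below it a white dial read from both faces (+x, -x). Origin: centre of the foot's underside; z up, y along the foot, x through the dial
- pointer (a joint): angle of the black swinging pointer, a pendulum (3 swings a second, settles in 1 to 2 s) on a pivot 60 mm above the gauge's underside. 0 = along the gauge's -z, positive = tip towards its +y. It hangs plumb, so it moves towards the gauge's lowered end: +y end lowered by 0.1 rad reads +0.1
- index (a joint): angle of the gauge's brass index tab, set beforehand and staying put; same pivot, zero and sign as the pointer. Always on the gauge's +y side, 0.12 to 0.21 rad. The tab is 3.6 mm wide: about 0.04 rad either side of this value
- pointer_tip (a point): tip of the pointer, 44 mm from the pivot, in the middle plane of the gauge
- index_mark (a point): the point, 44 mm from the pivot in the same plane, where the pointer tip is when it is exactly over the middle of the index tab
- rocker: white housing of the see-saw blot rocker, 230 (x) x 200 (y) x 70 mm, fixed on the bench; origin under its centre on the bench, control panel on its -x side, rocking axis along its x, 92 mm above the bench
- platform: tilting platform with grey tray, 230 (x) x 280 (y) mm. Origin mid-way on the rocking axis, x along the axis, y to the left end. Tray top 25 mm above the axis (117 mm above the bench), pocket floors 7 mm lower. Pockets 54 (x) x 104 (y) mm centred at x = -82, 0 (empty), 82 mm. Tray ends bare from |y| = 52 to 140 mm. Rocks 0.28 rad either way; a 2.6 N m/rad spring returns it level
- pocket (a point): centre of the floor of the middle pocket, axes those of the platform (z is square to the tray)
- end_left (a point): a point on the bare tray top, 118 mm to the platform's +y side of the axis: good place to press
- end_right (a point): the like point, 118 mm to the -y side
- blot_near: covered blot box, 52 x 102 x 38 mm, in the outer pocket nearer the robot; origin centre of its underside
- blot_far: covered blot box, the same, in the outer pocket farther from the robot
- tip_box: bystander: closed pipette tip box, 85 x 120 x 66 mm, origin under its centre
- reagent: bystander: capped glass bottle, 60 mm across, 115 mm high, origin under its centre
- tube_rack: bystander: green tube rack 62 x 62 mm with one tube, 111 mm high, origin under its centre
- cap: bystander: green screw cap 36 mm across, 17 mm high, on the bench, origin under its centre
- marker: bystander: marker pen 130 mm long (its y), 12 mm thick, origin under its middle
- spray: bystander: white spray bottle, 82 mm across, 200 mm high, origin under its centre
Mind the look-alikes: they are no part of the job. What is shaped like the gauge but orange, pink or red is not meant.

How it is judged:
By the outcome, as a careful person would: the job done as asked, in the order asked, and still so for the second after the job is handed in, while the arm keeps its last pose, push and grip.
It also fails if it takes over 61 s, if anything falls off the work surface, if the arm or the gripper's body presses on something with over 40 N, if the wrist force passes 120 N, or if a joint passes its speed limit or range.

## Working session

There is one attempt and no reset: what is moved stays moved. The work goes in short steps, Python scripts to look and compute and a tool call to move; the robot and the scene stay as the last step left them, time stands still between calls to the robot, and variables do not carry over. Pictures are saved under pics/ and viewed, at most 10 in all, crops included, and the job is handed in when it is done.

Besides the shell and the picture viewer there is one more tool, called after "Emit:" by a JSON object that holds its "name" and its "arguments", one argument or row to a line. send_rows: Moves the arm, as the interface text tells. Its arguments: {"type":"object","properties":{"gripper":{"type":"array"},"dp":{"type":"array"},"twist":{"type":"array"}},"required":["gripper","dp","twist"]}

```bash
mkdir -p pics
cat > h.py <<'E'
import numpy as np, cv2
from workcell import ctrl
def grab(name,fn):
    ci=ctrl.camera_info(name); p,d=ctrl.capture(name)
    np.savez(''+fn+'.npz',p=p,d=d,E=ci['extrinsics'],K=[ci[k] for k in('fx','fy','cx','cy','k1')])
    cv2.imwrite('pics/'+fn+'.png',p[:,:,::-1])
def load(fn): return np.load(''+fn+'.npz')
def cloud(fn):
    f=load(fn); fx,fy,cx,cy,k1=f['K']; K=np.array([[fx,0,cx],[0,fy,cy],[0,0,1]])
    v,u=np.mgrid[:384,:512]; uv=np.stack([u.ravel(),v.ravel()],1).astype(float)
    n=cv2.undistortPoints(uv[:,None],K,np.array([k1,0,0,0,0.]))[:,0].reshape(384,512,2)
    d=f['d'][...,None]; P=np.concatenate([n*d,d],-1); E=f['E']
    return P@E[:3,:3].T+E[:3,3], f['d']>0
def ray(fn,u,v,z):
    "world point on pixel ray at height z"
    f=load(fn); fx,fy,cx,cy,k1=f['K']; K=np.array([[fx,0,cx],[0,fy,cy],[0,0,1]])
    n=cv2.undistortPoints(np.array([[[u,v]]],float),K,np.array([k1,0,0,0,0.]))[0,0]
    E=f['E']; r=E[:3,:3]@np.array([*n,1]); return E[:3,3]+r*(z-E[2,3])/r[2]
E
python3 - <<'E'
from h import *
grab('scene','s0');grab('top','t0')
a=cv2.imread('pics/t0.png');b=cv2.imread('pics/s0.png')
cv2.imwrite('pics/t0b.png',cv2.resize(a,(800,600)));cv2.imwrite('pics/s0b.png',cv2.resize(b,(800,600)))
print(ctrl.observe())
E
```

```text
{'clock': 0.1, 'q': array([-1.31898985e+00,  2.87086653e-01,  1.57806396e+00,  2.64474757e-06,
        1.27858662e+00, -1.50016825e-01]), 'dq': array([ 0.00092639, -0.0014426 , -0.00195313,  0.00037976,  0.00069792,
       -0.00067094]), 'joint_torque': array([ 2.15540749e-03, -4.07293904e+01, -2.93697846e+01, -7.79761467e-05,
        3.43013693e-03, -1.49140067e-05]), 'tcp_pos': array([ 0.26385238, -0.62062392,  0.22386106]), 'orientation': array([ 9.79884566e-01,  1.99562240e-01, -5.32861900e-05, -1.07096597e-03]), 'ft_force': array([ 0.22095372, -0.13952692,  0.22835329]), 'torque': array([-0.0370651 , -0.03856183, -0.02454689]), 'gripper_force': 0.0, 'width': 1.0018156405991616}
```

View pics/t0b.png

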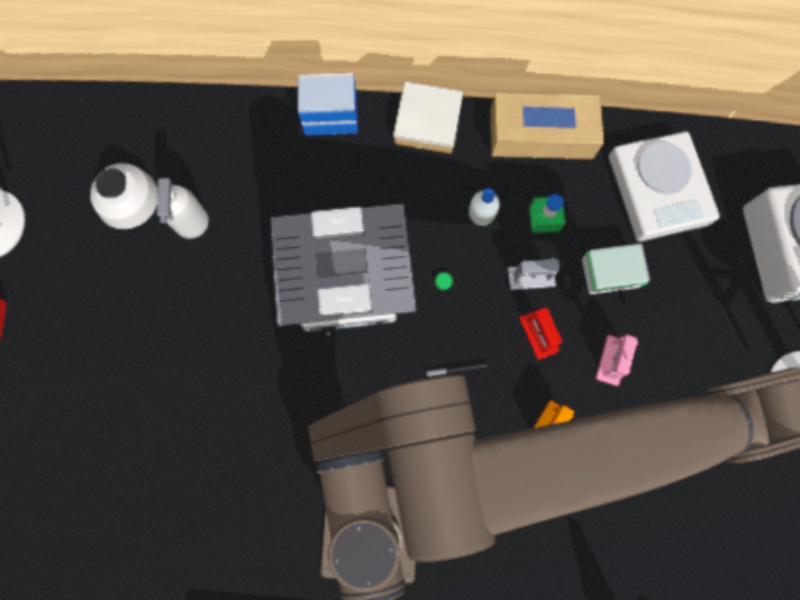

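View pics/s0b.png

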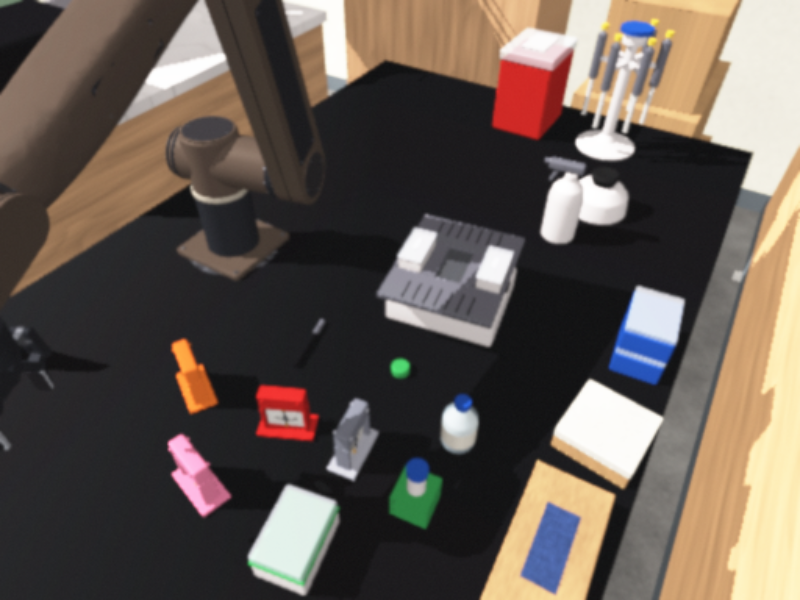

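The top view (800x600) shows the gauge at about (535,273), lying along the image's horizontal. The rocker tray is at (343,265), with a box in each outer pocket. The tube rack (547,214) and red look-alike (540,333) are close to the gauge. Next I'll measure their positions from depth.

Run:
```python
from h import *
P,ok=cloud('t0'); 
def box(u0,u1,v0,v1,zl,zh,nm):
    s=0.64; q=P[int(v0*s):int(v1*s),int(u0*s):int(u1*s)].reshape(-1,3); q=q[(q[:,2]>zl)&(q[:,2]<zh)]
    r=cv2.minAreaRect((q[:,:2]*1000).astype(np.float32)); print(nm,len(q),q[:,:2].mean(0).round(4),np.median(q[:,2]).round(4),[np.round(x,1) for x in r])
box(500,565,250,300,.085,.12,'gauge top')
box(500,565,250,300,.004,.02,'gauge foot')
box(255,425,190,325,.112,.122,'tray')
box(255,425,190,250,.14,.17,'blotfar')
box(255,425,270,325,.14,.17,'blotnear')
box(300,385,235,290,.106,.1135,'pocketfloor')
box(525,570,190,235,.02,.15,'rack')
box(520,565,300,362,.02,.15,'red')
box(580,655,240,300,.02,.15,'tipbox')
box(465,505,180,230,.02,.15,'reagent')
```

```text
gauge top 212 [ 0.5696 -0.3172] 0.0991 [array([ 569.9, -318.5]), array([31.7, 80.3]), np.float64(11.9)]
gauge foot 274 [ 0.5677 -0.3123] 0.0073 [array([ 576.7, -320.8]), array([111.7, 144.8]), np.float64(3.7)]
tray 4165 [0.5422 0.0945] 0.1172 [array([545.7,  95. ]), array([232.3, 278.4]), np.float64(9.9)]
blotfar 482 [0.6263 0.1077] 0.1457 [array([626.5, 106.9]), array([ 53.4, 102. ]), np.float64(9.5)]
blotnear 506 [0.4644 0.0801] 0.1452 [array([464.9,  80.4]), array([52.4, 98.8]), np.float64(8.7)]
pocketfloor 550 [0.5504 0.0928] 0.1109 [array([551.7,  94.7]), array([115. , 171.8]), np.float64(3.7)]
rack 378 [ 0.7036 -0.3413] 0.0552 [array([ 711.4, -346.1]), array([64.6, 61.8]), np.float64(6.1)]
red 292 [ 0.4394 -0.3364] 0.0974 [array([ 442. , -338.5]), array([80.3, 32.2]), np.float64(25.9)]
tipbox 1017 [ 0.5887 -0.4932] 0.0654 [array([ 603.7, -507. ]), array([105.8, 147. ]), np.float64(11.6)]
reagent 322 [ 0.7033 -0.1984] 0.0792 [array([ 710.7, -200.6]), array([58. , 54.4]), np.float64(58.3)]
```

Run:
```python
from h import *
a=cv2.imread('pics/t0.png')
x=cv2.resize(a[160:195,315:370],None,fx=7,fy=7,interpolation=cv2.INTER_CUBIC)
y=cv2.resize(a[125:215,165:275],None,fx=5,fy=5,interpolation=cv2.INTER_CUBIC)[:450,:400]
b=cv2.imread('pics/s0.png')[250:310,200:250]
z=cv2.resize(b,None,fx=7,fy=7,interpolation=cv2.INTER_CUBIC)
im=np.zeros((420,350+385,3),np.uint8); im[:,:350]=z; im[:245,350:]=x
cv2.imwrite('pics/c0.png',im)
```

```text
(no output)
```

View pics/c0.png

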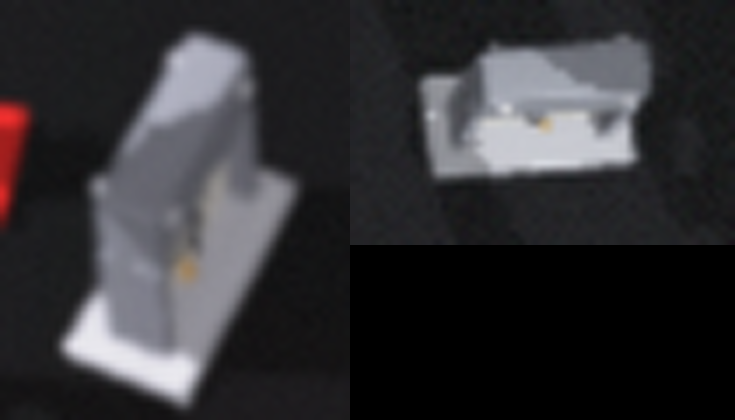

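Run:
```python
from h import *
t=np.deg2rad(11.9); ex=np.array([np.cos(t),np.sin(t)]);ey=np.array([-ex[1],ex[0]])
for fn,u,v in(('s0',226.7,288.3),('t0',342.9,177.4)):
  for z in(.0165,.025):
    p=ray(fn,u,v,z)[:2]-[.568,-.318]; print(fn,z,(p@ex).round(4),(p@ey).round(4))
P,ok=cloud('s0'); q=P[ok]; R=np.array([ex,ey]); 
m=(abs((q[:,:2]-[.568,-.318])@ex)<.05)&(abs((q[:,:2]-[.568,-.318])@ey)<.07)
for zl,zh in((.09,.12),(.004,.012)):
  k=q[m&(q[:,2]>zl)&(q[:,2]<zh)]; print(len(k),k[:,:2].mean(0),cv2.minAreaRect((k[:,:2]*1000).astype(np.float32)))
P,ok=cloud('t0'); q=P[ok]
m=(abs((q[:,:2]-[.568,-.318])@ex)<.05)&(abs((q[:,:2]-[.568,-.318])@ey)<.07)
for zl,zh in((.096,.11),):
  k=q[m&(q[:,2]>zl)&(q[:,2]<zh)]; print(len(k),k[:,:2].mean(0),cv2.minAreaRect((k[:,:2]*1000).astype(np.float32)))
```

```text
s0 0.0165 0.0069 -0.0097
s0 0.025 0.0093 -0.0144
t0 0.0165 -0.0029 -0.009
t0 0.025 -0.0048 -0.0068
304 [ 0.57318187 -0.32420391] ((571.241943359375, -322.1548767089844), (31.890295028686523, 79.24140930175781), 9.587465286254883)
332 [ 0.58195789 -0.3295528 ] ((572.4003295898438, -324.43060302734375), (90.75697326660156, 120.74763488769531), 12.342674255371094)
167 [ 0.5706915  -0.31739795] ((571.4654541015625, -318.0609436035156), (26.08587074279785, 79.27454376220703), 7.820642471313477)
```

Emit:
{"name": "send_rows", "arguments": {
  "gripper": [1,1,1,1,1],
  "dp": [
    [0.03,0.03,0.004],
    [0.03,0.03,0.004],
    [0.03,0.03,0.004],
    [0.03,0.03,0.004],
    [0.03,0.03,0.004]
  ],
  "twist": [7.6,7.6,7.6,7.6,7.6]
}}

```text
clock: 0.6
tcp_pos: [0.4148, -0.4696, 0.2446]
orientation: [0.86, 0.51, 0.0, -0.001]
ft_force: [0.3, -1.0, -0.5]
width: 0.999
gripper_force: 0.0
```

Emit:
{"name": "send_rows", "arguments": {
  "gripper": [1,1,1,1,1],
  "dp": [
    [0.032,0.03,0],
    [0.032,0.03,0],
    [0.032,0.03,0],
    [0.032,0.03,0],
    [0.03,0.032,0]
  ],
  "twist": [7.6,7.6,7.6,7.6,7.6]
}}

```text
clock: 1.1
tcp_pos: [0.5729, -0.3177, 0.2445]
orientation: [0.647, 0.762, -0.0, -0.0]
ft_force: [0.4, -0.4, 0.0]
width: 1.002
gripper_force: 0.0
```

Emit:
{"name": "send_rows", "arguments": {
  "gripper": [1,1],
  "dp": [
    [0,0,0],
    [0,0,0]
  ],
  "twist": [0,0]
}}

```text
clock: 1.3
tcp_pos: [0.5723, -0.3182, 0.2443]
orientation: [0.649, 0.761, -0.0, -0.001]
ft_force: [0.6, -0.1, -0.3]
width: 0.997
gripper_force: 0.0
```

Run:
```python
from h import *
o=ctrl.observe(); print(o['clock'],o['tcp_pos'],o['orientation'],o['q'])
grab('wrist','w1')
a=cv2.imread('pics/w1.png');cv2.imwrite('pics/w1b.png',cv2.resize(a,(800,600)))
P,ok=cloud('w1'); q=P[ok]
for zl,zh in((.092,.11),(.003,.012)):
  k=q[(np.hypot(*(q[:,:2]-[.571,-.319]).T)<.075)&(q[:,2]>zl)&(q[:,2]<zh)]; print(len(k),k.mean(0),cv2.minAreaRect((k[:,:2]*1000).astype(np.float32)))
```

```text
1.3 [ 0.5722548  -0.31817832  0.24431879] [ 6.48750467e-01  7.61000866e-01 -2.86950112e-04 -6.56253243e-04] [-6.61959009e-01  2.29591160e-01  1.60992311e+00 -5.34634017e-04
  1.30341490e+00 -8.20730647e-01]
1910 [ 0.56678027 -0.31782413  0.1004433 ] ((567.435302734375, -320.22344970703125), (31.091968536376953, 79.65706634521484), 8.046910285949707)
1171 [ 0.56673863 -0.3081426   0.00869407] ((569.0357055664062, -309.6694641113281), (144.44625854492188, 124.94841003417969), 1.1251323223114014)
```

View pics/w1b.png

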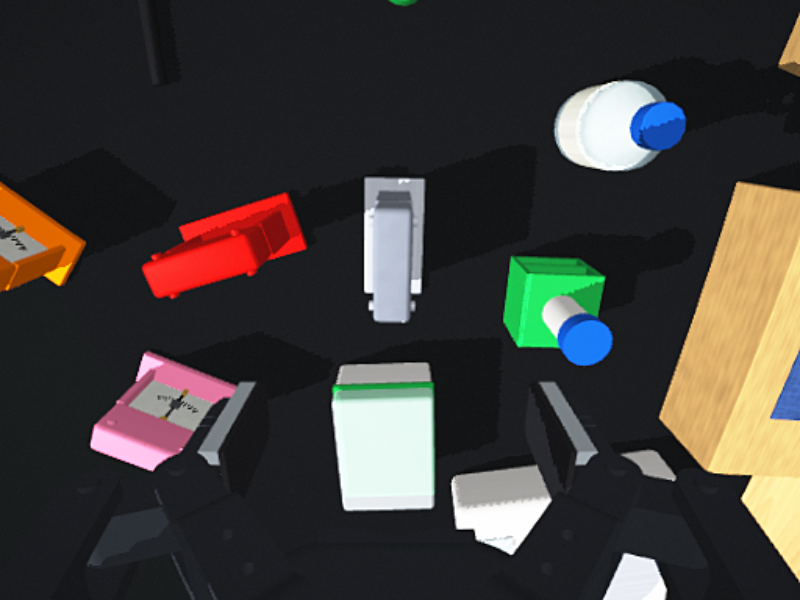

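The wrist view shows the gauge squarely under the camera: top block at columns 374–411 and rows 205–322, foot at columns 364–424 and rows 178–292. It lines up with the tool, with clear space for both fingers.

Run:
```python
from h import *
c=[]
for u,v,z in((375,207,.1),(411,207,.1),(373,321,.1),(410,321,.1),(364,178,.008),(425,180,.008),(364,292,.008),(423,292,.008)):
    p=ray('w1',u*.64,v*.64,z);c.append(p);print(p.round(4))
print(np.mean(c[:4],0),np.mean(c[4:],0))
```

```text
[ 0.551  -0.2829  0.1   ]
[ 0.5737 -0.2792  0.1   ]
[ 0.561  -0.3612  0.1   ]
[ 0.5863 -0.3571  0.1   ]
[ 0.5363 -0.2756  0.008 ]
[ 0.5862 -0.2692  0.008 ]
[ 0.55   -0.3741  0.008 ]
[ 0.6019 -0.3657  0.008 ]
[ 0.56796937 -0.32011739  0.1       ] [ 0.56859314 -0.32117931  0.008     ]
```

Emit:
{"name": "send_rows", "arguments": {
  "gripper": [1,1,1,1,1],
  "dp": [
    [-0.004,-0.002,-0.03],
    [0,0,-0.04],
    [0,0,-0.04],
    [0,0,-0.03],
    [0,0,-0.02]
  ],
  "twist": [-0.7,0,0,0,0]
}}

```text
clock: 1.85
tcp_pos: [0.5652, -0.3218, 0.0816]
orientation: [0.655, 0.755, -0.0, -0.002]
ft_force: [0.1, 0.7, -0.6]
width: 1.002
gripper_force: 0.0
```

Emit:
{"name": "send_rows", "arguments": {
  "gripper": [0,-0.5,-1,-1,-1],
  "dp": [
    [0,0,0],
    [0,0,0],
    [0,0,0],
    [0,0,0],
    [0,0,0]
  ],
  "twist": [0,0,0,0,0]
}}

```text
clock: 2.35
tcp_pos: [0.5694, -0.3223, 0.0877]
orientation: [0.654, 0.756, 0.0, 0.003]
ft_force: [0.4, 0.4, 2.5]
width: 0.276
gripper_force: 60.5
```

Emit:
{"name": "send_rows", "arguments": {
  "gripper": [-1,-1,-1],
  "dp": [
    [0,0,0],
    [0,0,0],
    [0,0,0]
  ],
  "twist": [0,0,0]
}}

```text
clock: 2.65
tcp_pos: [0.5696, -0.3223, 0.0876]
orientation: [0.654, 0.757, 0.0, 0.003]
ft_force: [1.5, 0.3, 5.5]
width: 0.28
gripper_force: 60.8
```

Emit:
{"name": "send_rows", "arguments": {
  "gripper": [-1,-1,-1,-1,-1],
  "dp": [
    [0,0,0.015],
    [0,0,0.03],
    [0,0,0.04],
    [0,0,0.04],
    [0,0.0,0.04]
  ],
  "twist": [0,0,0,0,0]
}}

```text
clock: 3.15
tcp_pos: [0.5667, -0.3201, 0.25]
orientation: [0.654, 0.757, -0.0, -0.002]
ft_force: [0.0, 0.3, -4.0]
width: 0.276
gripper_force: 59.7
```

Emit:
{"name": "send_rows", "arguments": {
  "gripper": [-1,-1,-1,-1,-1],
  "dp": [
    [0,0.02,0],
    [-0.005,0.04,0],
    [-0.005,0.04,0],
    [-0.005,0.04,0],
    [-0.005,0.04,0]
  ],
  "twist": [0,0.3,0.3,0.3,0]
}}

```text
clock: 3.65
tcp_pos: [0.5456, -0.1381, 0.2469]
orientation: [0.648, 0.762, -0.001, -0.003]
ft_force: [0.6, 0.6, -3.2]
width: 0.278
gripper_force: 59.7
```

Emit:
{"name": "send_rows", "arguments": {
  "gripper": [-1,-1,-1,-1,-1],
  "dp": [
    [0,0.04,0],
    [0,0.04,0],
    [0,0.04,0],
    [0,0.03,0],
    [0,0.014,0]
  ],
  "twist": [0,0,0,0,0]
}}

```text
clock: 4.15
tcp_pos: [0.5455, 0.0263, 0.2473]
orientation: [0.647, 0.763, -0.001, -0.003]
ft_force: [-0.3, -0.9, -4.4]
width: 0.276
gripper_force: 59.7
```

Run:
```python
from h import *
o=ctrl.observe(); print(o['clock'],o['tcp_pos'],o['orientation'],o['ft_force'],o['width'])
grab('wrist','w2'); grab('scene','s2')
a=cv2.imread('pics/w2.png');cv2.imwrite('pics/w2b.png',cv2.resize(a,(800,600)))
b=cv2.imread('pics/s2.png');cv2.imwrite('pics/s2b.png',cv2.resize(b[100:260,200:400],(750,600),interpolation=cv2.INTER_CUBIC))
```

```text
4.15 [0.54548703 0.02625123 0.24729865] [ 0.64673167  0.76271165 -0.00120726 -0.00276315] [-0.34357176 -0.94271534 -4.42097681] 0.2757972667843587
```

View pics/w2b.png

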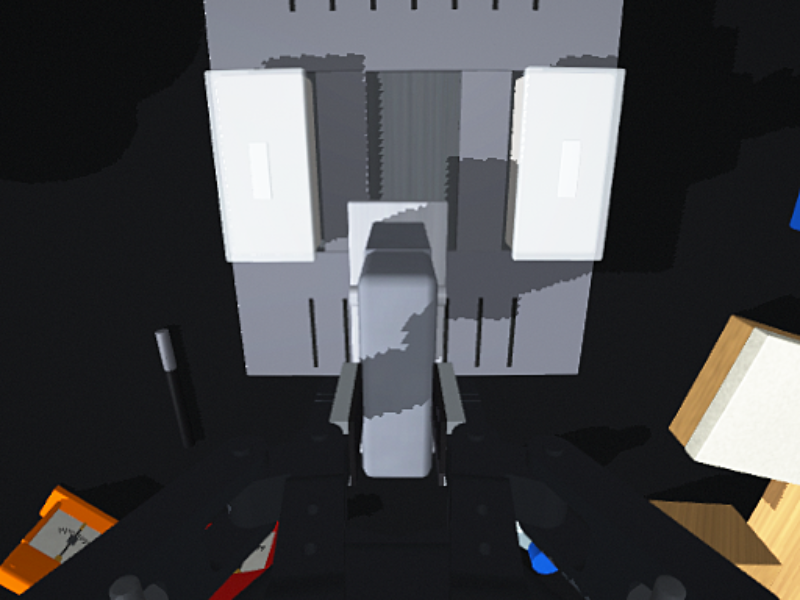

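View pics/s2b.png

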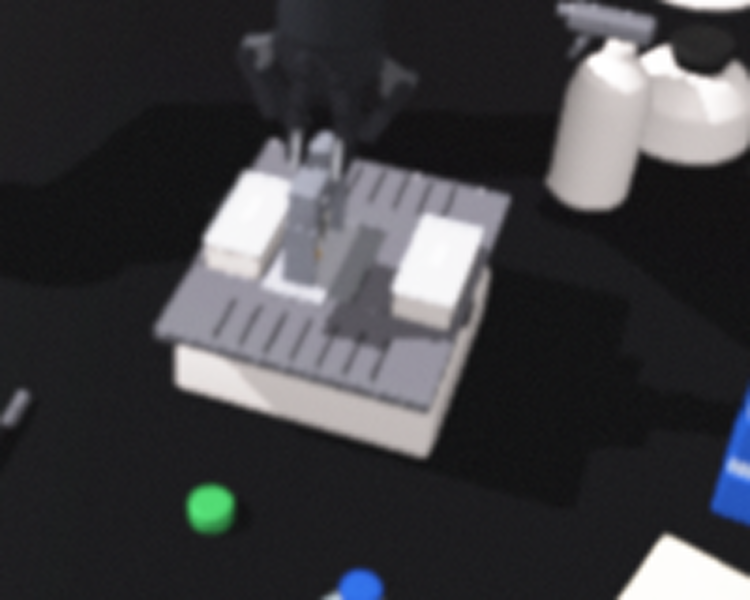

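Wrist view: the gauge is held upright with its foot's far corners at (349,203) and (447,203). The pocket is ahead, its far edge at row 71 and sides at about columns 366–461, and the tray's near corners are at (247,374) and (579,374). The scene view agrees, and shows the brass tab on the near (world −y) side of the gauge.

Run:
```python
from h import *
r=lambda u,v,z: ray('w2',u*.64,v*.64,z)
g=lambda n,L,z:print(n,[r(u,v,z)[:2].round(4).tolist() for u,v in L])
g('foot',[(349,203),(447,203)],.167)
g('gtop',[(363,475),(431,475),(360,262),(437,262)],.2597)
g('trayS',[(247,374),(579,374)],.117)
g('trayside',[(205,2),(622,2)],.117)
g('pockN',[(366,71),(461,71)],.117)
g('blotNearTop',[(206,71),(303,69),(316,260),(228,262)],.148)
g('blotFarTop',[(527,68),(625,70),(602,260),(514,260)],.148)
P,ok=cloud('w2'); q=P[ok]
k=q[(q[:,2]>.1135)&(q[:,2]<.121)];print('tray z',np.median(k[:,2]))
k=q[(q[:,2]>.140)&(q[:,2]<.153)];
for s in(k[k[:,0]<.545],k[k[:,0]>.545]): print(len(s),np.median(s[:,2]),cv2.minAreaRect((s[:,:2]*1000).astype(np.float32)))
k=q[(q[:,2]>.156)&(q[:,2]<.175)]; print('foot',len(k),np.median(k[:,2]),cv2.minAreaRect((k[:,:2]*1000).astype(np.float32)))
# pocket floor
k=q[(q[:,2]>.107)&(q[:,2]<.1133)]; print('floor',len(k),k.min(0),k.max(0))
# edge profile across pocket at rows
im=load('w2')['p'].astype(int).sum(2)
for v in(50,60,75,90): print(v,im[v,222:306].tolist())
```

```text
foot [[0.512, 0.0717], [0.5602, 0.0798]]
gtop [[0.538, -0.0121], [0.5629, -0.0078], [0.5256, 0.0691], [0.5492, 0.0731]]
trayS [[0.4529, -0.0651], [0.6807, -0.0265]]
trayside [[0.4142, 0.1607], [0.6399, 0.1987]]
pockN [[0.5071, 0.1387], [0.5597, 0.1476]]
blotNearTop [[0.4297, 0.1233], [0.4785, 0.1314], [0.4962, 0.0339], [0.4467, 0.0245]]
blotFarTop [[0.5889, 0.1505], [0.6383, 0.159], [0.6557, 0.061], [0.6061, 0.0525]]
tray z 0.11823328675560207
7568 0.1463312007461527 ((461.1236572265625, 78.66119384765625), (53.347835540771484, 101.73267364501953), 10.091094017028809)
7592 0.1462035945119049 ((622.3722534179688, 106.30033874511719), (52.805110931396484, 101.77881622314453), 9.873153686523438)
foot 1990 0.16882275634570243 ((542.4352416992188, 33.45075988769531), (50.0961799621582, 88.8995132446289), 9.287050247192383)
floor 5554 [ 0.47280523 -0.20655297  0.10741998] [0.7009106  0.15410229 0.11327301]
50 [273, 273, 272, 273, 272, 274, 269, 275, 268, 265, 325, 445, 192, 179, 183, 185, 188, 180, 176, 185, 202, 250, 312, 301, 295, 296, 306, 305, 303, 319, 305, 307, 311, 304, 303, 306, 31
[... 809 characters left out ...]
, 306, 306, 305, 302, 302, 305, 301, 313, 316, 309, 298, 294, 300, 303, 315, 306, 306, 316, 313, 309, 299, 301, 299, 312, 314, 307, 296, 299, 314, 311, 303, 304, 300, 300, 293, 289, 301, 301, 305, 300, 297, 296, 293, 311, 462, 442, 440, 440, 441, 437, 443, 436, 439, 439, 431]
90 [267, 263, 262, 266, 266, 263, 263, 266, 262, 267, 263, 267, 287, 260, 173, 183, 189, 178, 181, 171, 172, 165, 251, 321, 304, 290, 294, 309, 299, 295, 303, 309, 300, 302, 304, 307, 313, 312, 303, 297, 287, 295, 306, 308, 302, 311, 312, 308, 306, 293, 300, 297, 308, 310, 308, 297, 297, 311, 315, 300, 297, 296, 297, 287, 302, 300, 304, 302, 298, 300, 296, 303, 409, 446, 434, 436, 436, 436, 434, 437, 435, 438, 436, 434]
```

Emit:
{"name": "send_rows", "arguments": {
  "gripper": [-1,-1,-1,-1,-1],
  "dp": [
    [-0.0016,0.02,0],
    [0,0.03,0],
    [0,0.015,0],
    [0,0,-0.015],
    [0,0,-0.015]
  ],
  "twist": [0.4,0,0,0,0]
}}

```text
clock: 4.75
tcp_pos: [0.5464, 0.0867, 0.2189]
orientation: [0.645, 0.764, -0.001, 0.0]
ft_force: [-0.9, -0.3, -4.6]
width: 0.275
gripper_force: 59.7
```

Emit:
{"name": "send_rows", "arguments": {
  "gripper": [-1,-1,-1],
  "dp": [
    [0,0,0],
    [0,0,0],
    [0,0,0]
  ],
  "twist": [0,0,0]
}}

```text
clock: 5.05
tcp_pos: [0.5467, 0.087, 0.2203]
orientation: [0.646, 0.764, 0.0, 0.0]
ft_force: [0.2, -0.3, -3.2]
width: 0.278
gripper_force: 59.7
```

Run:
```python
from h import *
o=ctrl.observe(); print(o['clock'],o['tcp_pos'],o['orientation'],o['ft_force'],o['width'])
grab('wrist','w3')
a=cv2.imread('pics/w3.png');cv2.imwrite('pics/w3b.png',cv2.resize(a[0:300,150:400],(500*800//667,600*800//800),interpolation=cv2.INTER_CUBIC)); 
P,ok=cloud('w3');q=P[ok]
k=q[(q[:,2]>.140)&(q[:,2]<.153)]
for s in(k[k[:,0]<.51],k[k[:,0]>.58]): print(len(s),np.median(s[:,2]),cv2.minAreaRect((s[:,:2]*1000).astype(np.float32)))
```

```text
5.05 [0.54672892 0.0869863  0.22029626] [6.45703466e-01 7.63588225e-01 2.07556631e-05 2.38943234e-04] [ 0.17735686 -0.32406639 -3.23057031] 0.2784101716308922
7529 0.14633379120263998 ((461.61920166015625, 78.34568786621094), (52.562255859375, 102.49197387695312), 9.736349105834961)
7579 0.14621707948879287 ((622.6895141601562, 106.38789367675781), (52.58015441894531, 102.09632110595703), 9.854674339294434)
```

View pics/w3b.png

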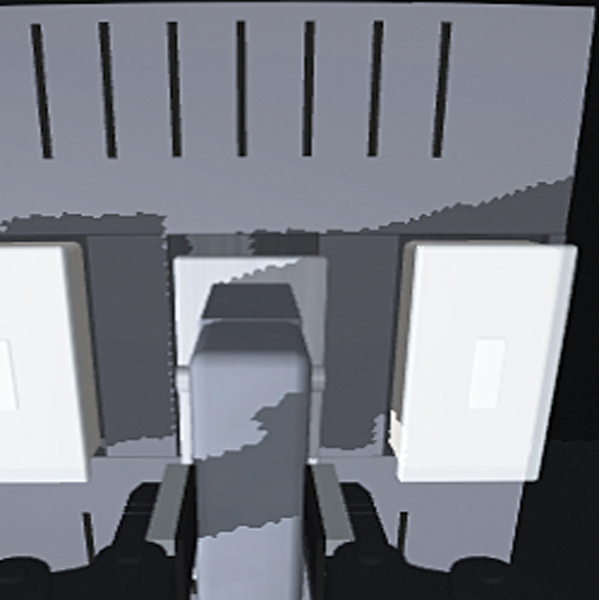

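The crop shows the foot's far corners at (174,257) and (327,257), with the pocket's far edge at row 234 and its sides at about columns 166 and 320. So the foot sits slightly to +x of the pocket. I'll work out the correction.

Run:
```python
from h import *
o=ctrl.observe();print(o['tcp_pos'],o['orientation'])
r=lambda X,Y,z: ray('w3',150+X/2.4,Y/2,z)
im=load('w3')['p'].astype(int).sum(2)
for v in(119,121,123): print(v,im[v,214:292].tolist())
print(im[108:136,240].tolist(), im[108:136,270].tolist(), im[108:136,224].tolist())
t=np.deg2rad(9.75);ex=np.array([np.cos(t),np.sin(t)]);ey=np.array([-ex[1],ex[0]])
zf=o['tcp_pos'][2]-.0876+.008
for n,a in(('foot',[(174,257,zf),(327,257,zf)]),('pockN',[(166,234,.117),(320,234,.117)]),('trayNE',[(594,8,.117)])):
    for b in a: p=r(*b)[:2];print(n,p.round(4),(p-[.5424,.0921])@ex,(p-[.5424,.0921])@ey)
```

```text
[0.54688431 0.08716872 0.22073039] [6.45626805e-01 7.63652858e-01 2.78995453e-04 5.13314966e-04]
119 [264, 255, 259, 260, 242, 181, 155, 184, 187, 190, 179, 181, 165, 217, 292, 318, 307, 300, 296, 303, 304, 301, 301, 310, 314, 311, 314, 308, 303, 301, 309, 321, 310, 305, 294, 289, 305, 317, 329, 275, 244, 253, 217, 183, 180, 177, 184, 183, 188, 188, 187, 187, 181, 190, 192, 181, 184, 180, 184, 183, 179, 176, 186, 183, 183, 179, 177, 184, 157, 242, 272, 263, 266, 266, 263, 263, 266, 267]
121 [262, 258, 258, 254, 321, 307, 144, 181, 188, 186, 185, 186, 174, 171, 195, 279, 322, 306, 292, 297, 306, 293, 297, 307, 317, 312, 310, 304, 300, 301, 308, 313, 308, 306, 294, 291, 302, 314, 326, 320, 294, 217, 182, 183, 180, 182, 187, 188, 190, 185, 190, 183, 178, 193, 191, 189, 181, 182, 180, 181, 181, 183, 183, 183, 189, 181, 179, 180, 155, 242, 268, 260, 263, 267, 261, 261, 264, 264]
123 [259, 255, 248, 320, 453, 381, 147, 180, 191, 187, 184, 181, 176, 179, 171, 157, 244, 314, 300, 288, 301, 295, 302, 308, 311, 311, 310, 308, 304, 301, 307, 319, 313, 306, 294, 286, 297, 311, 330, 287, 204, 169
[... 218 characters left out ...]
460, 397, 292, 311, 314, 310, 310, 313, 310, 310, 308, 302, 289, 395, 561, 666, 683, 672, 671, 674, 673] [438, 436, 441, 442, 446, 409, 285, 231, 202, 165, 182, 184, 186, 181, 186, 181, 186, 178, 165, 212, 372, 544, 672, 571, 381, 411, 413, 417] [441, 447, 441, 442, 447, 444, 443, 457, 416, 229, 166, 179, 189, 185, 184, 184, 182, 182, 171, 228, 439, 625, 707, 714, 708, 705, 708, 709]
foot [0.5129 0.1334] -0.022072799970000407 0.04572145202098038
foot [0.5616 0.1417] 0.027283619739534692 0.04562447413474291
pockN [0.5068 0.1387] -0.027145668635578497 0.05197326168749415
pockN [0.5604 0.1478] 0.027125625269364028 0.05184895238522233
trayNE [0.6311 0.249 ] 0.1139586674901428 0.13961229665341454
```

Emit:
{"name": "send_rows", "arguments": {
  "gripper": [-1,-1,-1,-1,-1],
  "dp": [
    [-0.0033,0.0038,0],
    [0,0,-0.01],
    [0,0,0],
    [0,0,0],
    [0,0,0]
  ],
  "twist": [0.2,0,0,0,0]
}}

```text
clock: 5.6
tcp_pos: [0.5431, 0.0916, 0.2101]
orientation: [0.644, 0.765, -0.0, 0.0]
ft_force: [0.4, 0.2, -3.3]
width: 0.274
gripper_force: 59.7
```

Run:
```python
from h import *
o=ctrl.observe();print(o['tcp_pos'],o['orientation'])
grab('wrist','w4')
im=load('w4')['p'].astype(int).sum(2)
b=cv2.imread('pics/w4.png');cv2.imwrite('pics/w4b.png',cv2.resize(b[100:250,200:310],(550,750),interpolation=cv2.INTER_CUBIC)[:600])
```

```text
[0.54313647 0.09160565 0.21010318] [ 6.43934712e-01  7.65080444e-01 -8.35756790e-06  2.63956717e-05]
```

View pics/w4b.png

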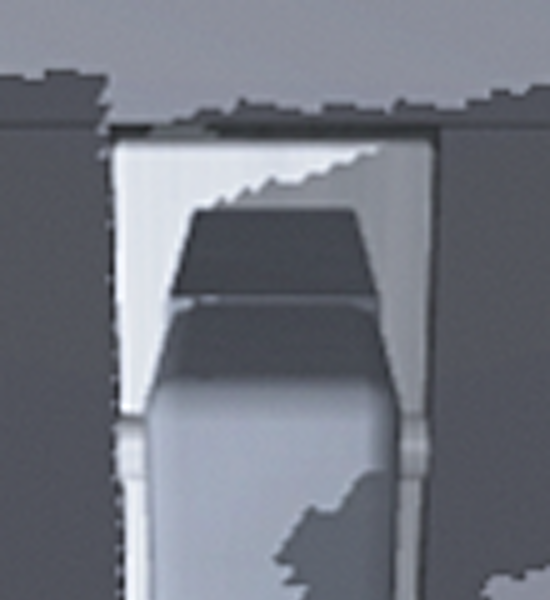

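The foot (columns 114–433, far edge at row 141) now nearly fills the pocket outline (columns 109–438, far edge at row 128).

Run:
```python
from h import *
t=np.deg2rad(9.75);ex=np.array([np.cos(t),np.sin(t)]);ey=np.array([-ex[1],ex[0]])
for X,Y,z in((114,141,.1305),(433,141,.1305),(109,128,.117),(438,128,.117)):
    p=ray('w4',200+X/5-.4,100+Y/5-.4,z)[:2]-[.5424,.0921]; print((p@ex*1e3).round(1),(p@ey*1e3).round(1))
```

```text
-25.2 51.3
24.2 51.4
-27.4 51.5
26.4 51.6
```

Emit:
{"name": "send_rows", "arguments": {
  "gripper": [-1,-1,-1,-1,-1],
  "dp": [
    [0.0002,-0.0015,0],
    [0,0,-0.004],
    [0,0,-0.004],
    [0,0,-0.002],
    [0,0,0]
  ],
  "twist": [0,0,0,0,0]
}}

```text
clock: 6.15
tcp_pos: [0.5429, 0.0901, 0.1993]
orientation: [0.644, 0.765, -0.0, -0.001]
ft_force: [-0.2, 0.3, -3.4]
width: 0.277
gripper_force: 59.7
```

Emit:
{"name": "send_rows", "arguments": {
  "gripper": [-1,-1,-1,-1],
  "dp": [
    [0,0,-0.001],
    [0,0,-0.001],
    [0,0,-0.001],
    [0,0,0]
  ],
  "twist": [0,0,0,0]
}}

```text
clock: 6.55
tcp_pos: [0.5436, 0.0901, 0.1976]
orientation: [0.644, 0.765, 0.0, 0.0]
ft_force: [0.3, 0.3, -1.7]
width: 0.277
gripper_force: 59.9
```

Emit:
{"name": "send_rows", "arguments": {
  "gripper": [-1,-1,-1],
  "dp": [
    [0,0,-0.001],
    [0,0,0],
    [0,0,0]
  ],
  "twist": [0,0,0]
}}

```text
clock: 6.85
tcp_pos: [0.5437, 0.09, 0.1975]
orientation: [0.644, 0.765, 0.0, 0.001]
ft_force: [-3.1, 0.4, 4.9]
width: 0.281
gripper_force: 60.7
```

Emit:
{"name": "send_rows", "arguments": {
  "gripper": [0,0.6,0.6,0.6,0.6],
  "dp": [
    [0,0,0],
    [0,0,0],
    [0,0,0],
    [0,0,0],
    [0,0,0.005]
  ],
  "twist": [0,0,0,0,0]
}}

```text
clock: 7.35
tcp_pos: [0.5428, 0.0901, 0.2003]
orientation: [0.644, 0.765, -0.001, -0.001]
ft_force: [-0.1, 0.2, 0.0]
width: 0.804
gripper_force: 0.0
```

Emit:
{"name": "send_rows", "arguments": {
  "gripper": [0.6,0.6,0.6,0.6,0.6],
  "dp": [
    [0,0,0.02],
    [0,0,0.03],
    [0,0,0.03],
    [0,0,0.03],
    [0,0,0]
  ],
  "twist": [0,0,0,0,0]
}}

```text
clock: 7.85
tcp_pos: [0.5456, 0.0901, 0.3175]
orientation: [0.644, 0.765, 0.003, 0.004]
ft_force: [1.2, 0.9, 0.0]
width: 0.799
gripper_force: 0.0
```

Run:
```python
from h import *
o=ctrl.observe();print(o['tcp_pos'],o['orientation'],o['clock'])
grab('wrist','w5');grab('scene','s5')
P,ok=cloud('w5');q=P[ok]
for nm,zl,zh in(('gtop',.2,.22),('foot',.1135,.1205)):
  k=q[(np.hypot(*(q[:,:2]-[.5424,.0921]).T)<.065)&(q[:,2]>zl)&(q[:,2]<zh)];print(nm,len(k),np.median(k[:,2]),cv2.minAreaRect((k[:,:2]*1000).astype(np.float32)))
k=q[(q[:,2]>.10)&(q[:,2]<.13)&(q[:,1]>.16)]
a=cv2.imread('pics/w5.png');b=cv2.imread('pics/s5.png')
im=np.zeros((600,800,3),np.uint8);im[:,:400]=cv2.resize(a[100:340,170:330],(400,600),interpolation=cv2.INTER_CUBIC);im[:400,400:]=cv2.resize(b[125:225,240:340],(400,400),interpolation=cv2.INTER_CUBIC)
cv2.imwrite('pics/c5.png',im)
```

```text
[0.54562789 0.09009056 0.31749163] [0.64394442 0.76505303 0.00342745 0.00420735] 7.85
gtop 2418 0.2108744822777842 ((541.8600463867188, 92.27388763427734), (32.05982208251953, 79.26980590820312), 9.861895561218262)
foot 5551 0.11840089294179945 ((541.663818359375, 93.95929718017578), (115.71977996826172, 126.04608917236328), 9.66072940826416)
```

View pics/c5.png

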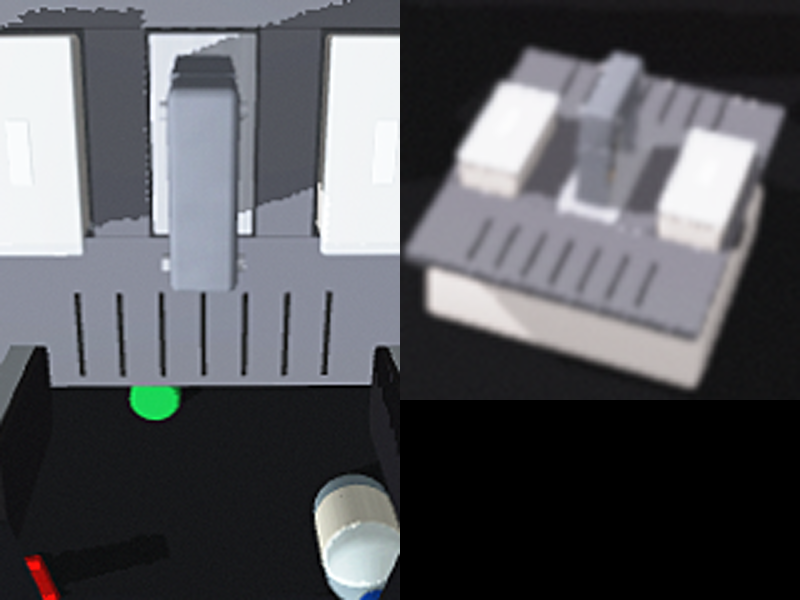

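The gauge stands flat and square in the middle pocket (top at 0.211 m, yaw 9.8°, matching the tray). The brass tab shows on the −y side in the scene crop. Next I need the tab angle from close by, so I'll check the camera mounting to plan a side view.

Run:
```python
from h import *
from scipy.spatial.transform import Rotation as R
ci=ctrl.camera_info('wrist');o=ctrl.observe();E=ci['extrinsics'];Rt=R.from_quat(o['orientation']).as_matrix()
print('cam in tool',Rt.T@(E[:3,3]-o['tcp_pos']),'axis',Rt.T@E[:3,2],'right',Rt.T@E[:3,0],ci['fx'],ci['cx'],ci['cy'],o['q'])
s=ctrl.camera_info('scene');print(s['extrinsics'],s['fx'])
```

```text
cam in tool [ 0.08428154 -0.00116401 -0.15005302] axis [-3.28903069e-01 -4.87995838e-04  9.44363560e-01] right [1.20609506e-03 9.99998834e-01 9.36804080e-04] 294.4705471642624 253.93887464350246 185.84523266708334 [-1.99271371e-02 -4.51040426e-02  1.78255147e+00  4.54151823e-05
  1.40198667e+00 -1.91345130e-01]
[[ 0.85503901  0.36188757 -0.3714104   0.91867012]
 [ 0.5184922  -0.58472741  0.6239068  -0.76312608]
 [ 0.00861027 -0.72603804 -0.68760063  0.90752293]
 [ 0.          0.          0.          1.        ]] 378.7893171887057
```

Emit:
{"name": "send_rows", "arguments": {
  "gripper": [0,-1,-1,-1,-1],
  "dp": [
    [0.003,-0.024,0],
    [0.003,-0.024,0],
    [0.003,-0.024,0],
    [0.004,-0.024,0],
    [0.004,-0.022,0]
  ],
  "twist": [-8,-8,-8,-8,-8]
}}

```text
clock: 8.45
tcp_pos: [0.5595, -0.0288, 0.3087]
orientation: [0.868, 0.496, -0.001, -0.001]
ft_force: [0.5, 0.5, -0.8]
width: 0.003
gripper_force: 0.0
```

Emit:
{"name": "send_rows", "arguments": {
  "gripper": [-1,-1,-1,-1,-1],
  "dp": [
    [0,0,0],
    [0,0,0],
    [0,0,-0.02],
    [0,0,-0.03],
    [0,0,-0.03]
  ],
  "twist": [-8,-8,-8,-8,-8]
}}

```text
clock: 8.95
tcp_pos: [0.5595, -0.0278, 0.2285]
orientation: [0.986, 0.169, -0.001, -0.0]
ft_force: [-0.3, 0.2, -0.6]
width: 0.003
gripper_force: 0.0
```

Emit:
{"name": "send_rows", "arguments": {
  "gripper": [-1,-1,-1,-1,-1],
  "dp": [
    [0,0,-0.03],
    [0,0,-0.03],
    [0,0,-0.02],
    [0,0,0],
    [0,0,0]
  ],
  "twist": [-8,-2,0,0,0]
}}

```text
clock: 9.45
tcp_pos: [0.5595, -0.0277, 0.15]
orientation: [0.996, 0.086, -0.001, -0.0]
ft_force: [0.4, 0.4, 1.4]
width: 0.001
gripper_force: 0.0
```

Run:
```python
from h import *
o=ctrl.observe();print(o['tcp_pos'],o['orientation'],o['clock'],o['ft_force'],o['width'])
grab('wrist','w6')
a=cv2.imread('pics/w6.png');cv2.imwrite('pics/w6b.png',cv2.resize(a,(800,600),interpolation=cv2.INTER_CUBIC))
```

```text
[ 0.55951972 -0.02774053  0.14999808] [ 9.96326984e-01  8.56201038e-02 -1.25554591e-03 -4.02647511e-04] 9.45 [0.38974836 0.42743555 1.37386683] 0.0008181444356937354
```

View pics/w6b.png

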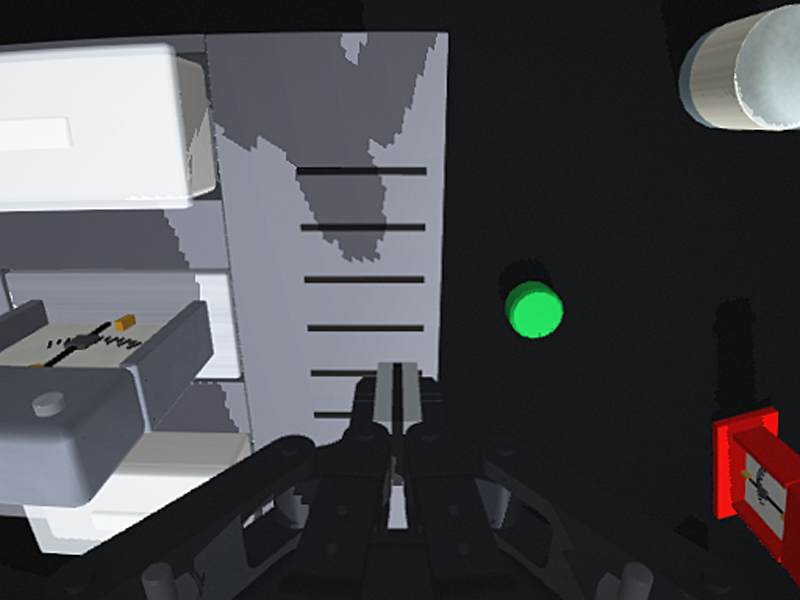

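The wrist view shows the dial clearly: the pointer tip is at about (108,323), the pivot at (85,343), and the brass tab at (125,322) to its right, which is the −y side. The closed fingers stand above the bare end of the tray.

```bash
cat >> h.py <<'E'
t=np.deg2rad(9.75);EX=np.array([np.cos(t),np.sin(t),0]);EY=np.array([-EX[1],EX[0],0])
O=np.array([.5424,.0921,0])
def plane(fn,u,v,x=0.):
    "pixel ray hit on platform plane x: returns (y toward -EY, z)"
    a=ray(fn,u,v,0.);E=load(fn)['E'];c=E[:3,3];d=a-c
    s=(x-(c-O)@EX)/(d@EX);p=c+s*d;return -(p-O)@EY,p[2]
E
python3 - <<'E'
from h import *
a=cv2.imread('pics/w6.png')[180:250,0:140]
cv2.imwrite('pics/w6c.png',cv2.resize(a,(800,400),interpolation=cv2.INTER_CUBIC))
for n,u,v in(('piv',85,343),('tip',108,323),('tab',125,322),('brass2',37,366)):
  for x in(0,.002): print(n,x,np.round(plane('w6',u*.64,v*.64,x),4))
E
```

```text
piv 0 [-0.0051  0.1361]
piv 0.002 [-0.002   0.1401]
tip 0 [-0.0076  0.1156]
tip 0.002 [-0.0044  0.1201]
tab 0 [-0.0003  0.1143]
tab 0.002 [0.0027 0.1189]
brass2 0 [-0.0113  0.1558]
brass2 0.002 [-0.008   0.1594]
```

View pics/w6c.png

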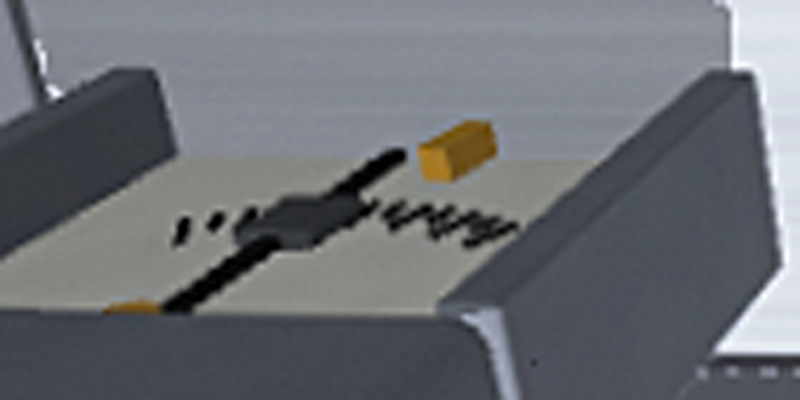

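The pointer comes down from under the block (its pivot is hidden) past the bob to the tip at crop (400,155). The brass tab is at crop (457,150). I'll use depth to place both in the gauge's frame.

```bash
cat > m.py <<'E'
import sys
from h import *
from scipy import ndimage as N
fn=sys.argv[1]
P,ok=cloud(fn); im=load(fn)['p'].astype(int); hsv=cv2.cvtColor(im.astype(np.uint8),cv2.COLOR_RGB2HSV)
d=P-O; x=d@EX; y=-(d@EY); z=P[...,2]-.110
near=ok&(abs(x)<.02)&(abs(y)<.05)&(z>0)&(z<.07)
m=near&(hsv[...,0]>12)&(hsv[...,0]<28)&(hsv[...,1]>140)
l,n=N.label(m)
for i in range(1,n+1):
    k=l==i
    if k.sum()>5:
        v,u=np.where(k); print('brass',k.sum(),'px',u.mean().round(1),v.mean().round(1)); 
        print('  x,y,z med',*[np.round(np.percentile(a[k],[5,25,50,75,95])*1e3,1) for a in(x,y,z)])
m=near&(im.sum(2)<150)&(abs(x)<.012)
l,n=N.label(m)
for i in range(1,n+1):
    k=l==i
    if k.sum()>15:
        v,u=np.where(k); print('black',k.sum(),'px',u.min(),u.max(),v.min(),v.max(),*[np.round(np.percentile(a[k],[2,50,98])*1e3,1) for a in(x,y,z)])
        p=np.polyfit(z[k],y[k],1); print('   line: y at z=16:',np.polyval(p,.016)*1e3,' slope',p[0])
E
python3 m.py w6
```

```text
brass 91 px 79.6 206.0
  x,y,z med [3.8 4.7 6.  7.  7.5] [5.5 7.2 8.6 9.1 9.8] [13.  15.4 18.2 19.9 20.6]
brass 12 px 24.0 233.5
  x,y,z med [ 7.8  8.1 10.  11.5 12. ] [0.1 1.1 4.6 8.2 9.1] [58.4 59.  63.  66.2 67. ]
black 151 px 41 70 206 222 [1.4 6.1 7.1] [-10.5   1.6   5.5] [17.5 34.  39.3]
   line: y at z=16: -0.9472649451987779  slope 0.15665130148273637
black 21 px 72 79 216 221 [0.6 1.7 2.2] [ 7.1 10.4 13.3] [22.5 26.3 31. ]
   line: y at z=16: 2.5984557054983086  slope 0.6976571447517903
black 27 px 80 89 217 222 [0.9 1.5 2.1] [13.  16.5 19.6] [25.1 28.3 32.6]
   line: y at z=16: 8.340179822272034  slope 0.6425380001022423
black 82 px 28 49 221 234 [ 3.6  5.8 11.6] [-2.5  1.4 11.2] [39.9 47.4 66.2]
   line: y at z=16: -7.341461107127933  slope 0.27592647895144257
```

Emit:
{"name": "send_rows", "arguments": {
  "gripper": [-1,-1,-1,-1,-1],
  "dp": [
    [0,0,-0.008],
    [0,0,-0.004],
    [0,0,-0.003],
    [0,0,-0.003],
    [0,0,-0.003]
  ],
  "twist": [0,0,0,0,0]
}}

```text
clock: 10.0
tcp_pos: [0.5604, -0.028, 0.13]
orientation: [0.996, 0.086, 0.0, 0.0]
ft_force: [-0.1, 0.6, -0.1]
width: -0.001
gripper_force: 0.0
```

Emit:
{"name": "send_rows", "arguments": {
  "gripper": [-1,-1,-1,-1,-1],
  "dp": [
    [0,0,-0.003],
    [0,0,-0.003],
    [0,0,-0.003],
    [0,0,-0.002],
    [0,0,-0.001]
  ],
  "twist": [0,0,0,0,0]
}}

```text
clock: 10.5
tcp_pos: [0.5602, -0.0279, 0.1178]
orientation: [0.996, 0.086, -0.0, -0.0]
ft_force: [-0.1, -0.1, -0.5]
width: -0.002
gripper_force: 0.0
```

Emit:
{"name": "send_rows", "arguments": {
  "gripper": [-1,-1,-1,-1,-1],
  "dp": [
    [0,0,0],
    [0,0,0],
    [0,0,0],
    [0,0,0],
    [0,0,0]
  ],
  "twist": [0,0,0,0,0]
}}

```text
clock: 11.0
tcp_pos: [0.5604, -0.0279, 0.1183]
orientation: [0.996, 0.086, 0.0, 0.0]
ft_force: [0.0, 0.3, -0.5]
width: -0.002
gripper_force: 0.0
```

Emit:
{"name": "send_rows", "arguments": {
  "gripper": [-1,-1,-1,-1,-1],
  "dp": [
    [0,0,0],
    [0,0,0],
    [0,0,0],
    [0,0,0],
    [0,0,0]
  ],
  "twist": [0,0,0,0,0]
}}

```text
clock: 11.5
tcp_pos: [0.5603, -0.0279, 0.1181]
orientation: [0.996, 0.086, -0.0, -0.0]
ft_force: [0.3, -0.3, 0.0]
width: 0.001
gripper_force: 0.0
```

Emit:
{"name": "send_rows", "arguments": {
  "gripper": [-1,-1,-1,-1,-1],
  "dp": [
    [0,0,0],
    [0,0,0],
    [0,0,0],
    [0,0,0],
    [0,0,0]
  ],
  "twist": [0,0,0,0,0]
}}

```text
clock: 12.0
tcp_pos: [0.5603, -0.0279, 0.1181]
orientation: [0.996, 0.086, 0.0, 0.0]
ft_force: [-0.0, -0.3, -0.2]
width: -0.002
gripper_force: 0.0
```

Run:
```python
from h import *
o=ctrl.observe();print(o['tcp_pos'],o['clock'],o['ft_force'])
grab('wrist','w7')
P,ok=cloud('w7');d=P-O;y=-(d@EY);x=d@EX;z=P[...,2]
m=ok&(y>.06)&(y<.14)&(abs(x-.06)<.045)&(z>.06)&(z<.13)
for _ in range(4):
    p=np.polyfit(y[m],z[m],1); m&=abs(z-np.polyval(p,y))<.004
print('tilt',-np.arctan(p[0]),m.sum())
P,ok=cloud('w6');d=P-O;y=-(d@EY);x=d@EX;z=P[...,2]
m=ok&(y>.06)&(y<.14)&(abs(x-.06)<.045)&(z>.1)&(z<.13);p=np.polyfit(y[m],z[m],1);print('tilt before',-np.arctan(p[0]))
im=cv2.imread('pics/w7.png')[150:260,0:150]
cv2.imwrite('pics/w7c.png',cv2.resize(im,(800,587),interpolation=cv2.INTER_CUBIC))
```

```text
[ 0.56030433 -0.02791828  0.11813991] 12.0 [-0.02781473 -0.27928293 -0.16742974]
tilt 0.0010369832520755915 27877
tilt before 0.0008260127066392441
```

View pics/w7c.png

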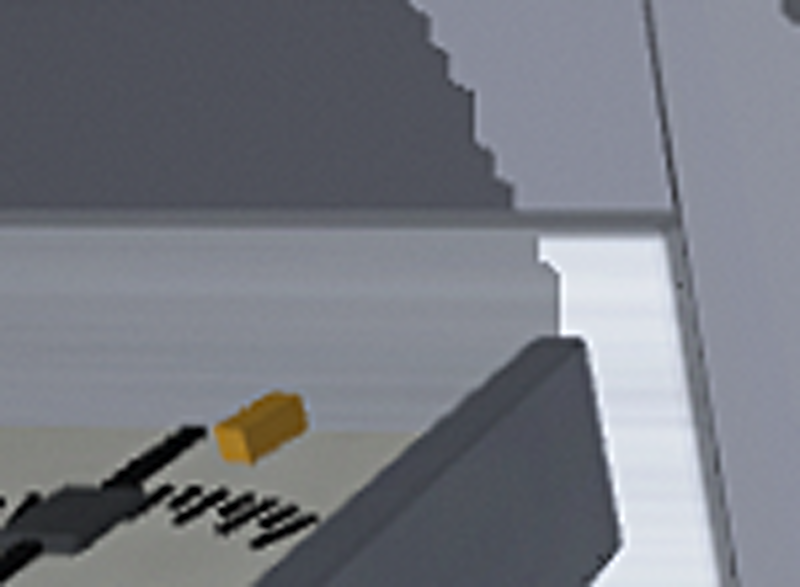

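The view shows the pointer still plumb and clear of the tab. Tilt and force are both zero, so the fingers haven't touched the tray yet. I'll measure where the fingertips really are.

Run:
```python
from h import *
o=ctrl.observe()
for fn in('w6','w7'):
    P,ok=cloud(fn)
    for v in(228,234,240,250,262,275): print(fn,v,[tuple((P[v,u]*1e3).round(0).astype(int)) for u in(230,240,250,258,266)])
grab('scene','s7')
P,ok=cloud('s7');d=P-O;y=-(d@EY);x=d@EX;z=P[...,2]
m=ok&(y>.06)&(y<.14)&(abs(x)<.11)&(z>.05)&(z<.135)
p=np.polyfit(y[m],z[m],1);print('scene tilt',-np.arctan(p[0]),np.median(z[m]))
```

```text
w6 228 [(np.int64(546), np.int64(-14), np.int64(118)), (np.int64(547), np.int64(-21), np.int64(118)), (np.int64(549), np.int64(-28), np.int64(118)), (np.int64(550), np.int64(-33), np.int64(118)), (np.int64(551), np.int64(-38), np.int64(118))]
w6 234 [(np.int64(542), np.int64(-15), np.int64(118)), (np.int64(543), np.int64(-21), np.int64(118)), (np.int64(642), np.int64(-14), np.int64(300)), (np.int64(570), np.int64(-29), np.int64(164)), (np.int64(570), np.int64(-33), np.int64(164))]
w6 240 [(np.int64(538), np.int64(-15), np.int64(120)), (np.int64(539), np.int64(-22), np.int64(119)), (np.int64(569), np.int64(-25), np.int64(171)), (np.int64(570), np.int64(-29), np.int64(171)), (np.int64(571), np.int64(-33), np.int64(171))]
w6 250 [(np.int64(564), np.int64(-16), np.int64(174)), (np.int64(568), np.int64(-20), np.int64(179)), (np.int64(569), np.int64(-25), np.int64(179)), (np.int64(570), np.int64(-29), np.int64(180)), (np.int64(570), np.int64(-32), np.int64(180))]
w6 262 [(np.int64(563), np.int64(-17), np.int64(184)), (np.int64(569), np.int64(-21), np.int64(190)), (np.int64(569), np.int64(-
[... 1167 characters left out ...]
-20), np.int64(148)), (np.int64(570), np.int64(-25), np.int64(149)), (np.int64(571), np.int64(-29), np.int64(148)), (np.int64(571), np.int64(-32), np.int64(148))]
w7 262 [(np.int64(564), np.int64(-17), np.int64(152)), (np.int64(568), np.int64(-21), np.int64(156)), (np.int64(569), np.int64(-25), np.int64(157)), (np.int64(571), np.int64(-29), np.int64(158)), (np.int64(571), np.int64(-32), np.int64(158))]
w7 275 [(np.int64(571), np.int64(-17), np.int64(170)), (np.int64(571), np.int64(-21), np.int64(170)), (np.int64(567), np.int64(-26), np.int64(164)), (np.int64(567), np.int64(-29), np.int64(163)), (np.int64(571), np.int64(-32), np.int64(168))]
scene tilt -0.04813185106218252 0.11605829874813922
```

The fingertips measure about 11 mm above the tray (z ≈ 0.129), so the reported TCP needs to go lower. I'll continue down in small steps, watching the force.

Emit:
{"name": "send_rows", "arguments": {
  "gripper": [-1,-1,-1,-1,-1],
  "dp": [
    [0,0,-0.003],
    [0,0,-0.003],
    [0,0,-0.002],
    [0,0,-0.002],
    [0,0,-0.001]
  ],
  "twist": [0,0,0,0,0]
}}

```text
clock: 12.6
tcp_pos: [0.5602, -0.028, 0.1069]
orientation: [0.996, 0.086, -0.0, 0.0]
ft_force: [0.3, -0.4, 1.2]
width: 0.001
gripper_force: 0.4
```

Emit:
{"name": "send_rows", "arguments": {
  "gripper": [-1,-1,-1,-1],
  "dp": [
    [0,0,-0.001],
    [0,0,-0.001],
    [0,0,-0.001],
    [0,0,0]
  ],
  "twist": [0,0,0,0]
}}

```text
clock: 13.0
tcp_pos: [0.5605, -0.0281, 0.1042]
orientation: [0.996, 0.086, 0.0, 0.0]
ft_force: [-1.1, -0.0, 2.2]
width: -0.003
gripper_force: 0.6
```

```bash
cat > tilt.py <<'E'
import sys
from h import *
fn=sys.argv[1]; o=ctrl.observe();print(o['tcp_pos'],o['clock'],o['ft_force'],o['q'].round(2))
grab('wrist',fn)
P,ok=cloud(fn);d=P-O;y=-(d@EY);x=d@EX;z=P[...,2]
m=ok&(y>.06)&(y<.125)&(x>.025)&(x<.1)&(z>.06)&(z<.125)
for _ in range(5):
    p=np.polyfit(y[m],z[m],1); m&=abs(z-np.polyval(p,y))<.003
print('tilt',-np.arctan(p[0]),m.sum())
for v in(230,232,234,237,240): print(v,(P[v,256]*1e3).round(1),end=' ')
E
python3 tilt.py w8
```

```text
[ 0.56049015 -0.02805822  0.10421493] 13.0 [-1.1301767  -0.03411034  2.17222949] [-0.23  0.17  1.95 -0.    1.02  1.17]
tilt 0.05678936669929594 21694
230 [568.4 -28.5 110.1] 232 [570.2 -28.2 115.8] 234 [570.3 -28.1 118.1] 237 [570.2 -28.1 121.2] 240 [570.3 -28.1 124.5]
```

Emit:
{"name": "send_rows", "arguments": {
  "gripper": [-1,-1,-1,-1,-1],
  "dp": [
    [0,0,-0.002],
    [0,0,-0.002],
    [0,0,-0.002],
    [0,0,-0.002],
    [0,0,-0.002]
  ],
  "twist": [0,0,0,0,0]
}}

```text
clock: 13.55
tcp_pos: [0.5608, -0.0283, 0.0944]
orientation: [0.996, 0.086, 0.001, 0.0]
ft_force: [-0.1, -3.2, 3.8]
width: -0.001
gripper_force: 1.7
```

Emit:
{"name": "send_rows", "arguments": {
  "gripper": [-1,-1,-1,-1,-1],
  "dp": [
    [0,0,-0.0015],
    [0,0,0],
    [0,0,0],
    [0,0,0],
    [0,0,0]
  ],
  "twist": [0,0,0,0,0]
}}

```text
clock: 14.05
tcp_pos: [0.5606, -0.028, 0.0929]
orientation: [0.996, 0.086, 0.0, 0.0]
ft_force: [0.8, -3.5, 3.1]
width: 0.004
gripper_force: 1.8
```

Emit:
{"name": "send_rows", "arguments": {
  "gripper": [-1,-1,-1,-1,-1],
  "dp": [
    [0,0,0],
    [0,0,0],
    [0,0,0],
    [0,0,0],
    [0,0,0]
  ],
  "twist": [0,0,0,0,0]
}}

```text
clock: 14.55
tcp_pos: [0.5605, -0.0279, 0.0927]
orientation: [0.996, 0.086, 0.0, 0.0]
ft_force: [1.9, -3.1, 3.1]
width: -0.001
gripper_force: 1.8
```

Emit:
{"name": "send_rows", "arguments": {
  "gripper": [-1,-1,-1,-1,-1],
  "dp": [
    [0,0,0],
    [0,0,0],
    [0,0,0],
    [0,0,0],
    [0,0,0]
  ],
  "twist": [0,0,0,0,0]
}}

```text
clock: 15.05
tcp_pos: [0.5604, -0.0279, 0.0927]
orientation: [0.996, 0.086, 0.0, -0.0]
ft_force: [1.9, -1.9, 2.8]
width: -0.001
gripper_force: 1.7
```

Emit:
{"name": "send_rows", "arguments": {
  "gripper": [-1,-1,-1,-1,-1],
  "dp": [
    [0,0,0],
    [0,0,0],
    [0,0,0],
    [0,0,0],
    [0,0,0]
  ],
  "twist": [0,0,0,0,0]
}}

```text
clock: 15.55
tcp_pos: [0.5603, -0.0278, 0.0926]
orientation: [0.996, 0.086, 0.0, -0.0]
ft_force: [2.2, -2.4, 3.2]
width: 0.004
gripper_force: 1.7
```

```bash
python3 tilt.py w9
python3 - <<'E'
import cv2
im=cv2.imread('pics/w9.png')[150:240,0:150]
cv2.imwrite('pics/w9c.png',cv2.resize(im,(800,480),interpolation=cv2.INTER_CUBIC))
E
```

```text
[ 0.56032063 -0.02784378  0.0926334 ] 15.55 [ 2.18970868 -2.41771536  3.23438872] [-0.23  0.19  1.96  0.    1.    1.17]
tilt 0.1565364542456931 22892
230 [568.3 -28.3  98.7] 232 [570.3 -27.9 104.8] 234 [570.1 -27.9 106.5] 237 [570.7 -27.8 110.7] 240 [570.6 -27.8 113.6]
```

I've already viewed more pictures than the limit of 10, so from here I'll read the pointer against the tab numerically.

```bash
cat > n.py <<'E'
import sys
from h import *
def show(fn,th):
    P,ok=cloud(fn); im=load(fn)['p']; hsv=cv2.cvtColor(im,cv2.COLOR_RGB2HSV)
    d=P-O; x=d@EX; y=-(d@EY); z=P[...,2]-.092          # axis-centred
    g=np.cos(th)*y-np.sin(th)*z; h=np.sin(th)*y+np.cos(th)*z-.018   # gauge frame: y', height above underside
    near=ok&(abs(x)<.02)&(abs(g)<.05)&(h>0.004)&(h<.058)
    br=near&(hsv[...,0]>12)&(hsv[...,0]<28)&(hsv[...,1]>140)
    bk=near&(im.astype(int).sum(2)<150)&(x<.009)
    v,u=np.where(br); print(fn,'brass px',len(u),u.mean().round(1),v.mean().round(1),'y,h',(np.percentile(g[br],[5,50,95])*1e3).round(1),(np.percentile(h[br],[5,50,95])*1e3).round(1),'x',(np.percentile(x[br],[5,50,95])*1e3).round(1))
    for a in range(12,56,4):
        k=bk&(h*1e3>=a)&(h*1e3<a+4)
        if k.sum(): print('  black h',a,k.sum(),'y',(np.percentile(g[k],[5,50,95])*1e3).round(1),'x',(np.median(x[k])*1e3).round(1))
    v0,v1,u0,u1=v.min()-6,v.max()+9,u.min()-25,u.max()+12
    s=im.astype(int).sum(2)
    for r in range(v0,v1): print(r,''.join('B' if br[r,c] else '#' if s[r,c]<130 else '+' if s[r,c]<260 else '.' for c in range(max(u0,0),u1)))
show('w7',0.);show('w9',.1565)
E
python3 n.py
```

```text
w7 brass px 136 48.5 229.6 y,h [5.5 8.5 9.7] [13.  17.4 20.6] x [3.5 6.  7.6]
  black h 12 1 y [-3.7 -3.7 -3.7] x 1.6
  black h 16 9 y [-1.9  1.1  1.8] x 5.6
  black h 20 34 y [-1.   1.5  4.4] x 5.6
  black h 24 82 y [-11.5   4.2  15.4] x 2.2
  black h 28 66 y [-0.7  7.2 19.4] x 2.3
  black h 32 83 y [-2.5  3.  16.9] x 6.3
  black h 36 81 y [-2.8  2.6  5.4] x 6.4
  black h 40 30 y [0.1 1.5 2.9] x 5.8
  black h 44 6 y [0.9 1.2 1.9] x 5.7
218 .....................................................
219 .....................................................
220 .....................................................
221 .....................................................
222 .....................................................
223 .....................................................
224 ...................................BBBBBB............
225 .................................BBBBBBBB............
226 ................................BBBBBBBBBB...........
227 ..............................BBBBBBBBBBBB...........
228 ............................BBBBBBBBBBBBBB...........
229 .................
[... 2135 characters left out ...]
...........
256 ...................BBBBBBBBBBBBB+...............
257 ...................+####BBBBBBB.................
258 ..................#######BBBBB..................
259 .................######BBBBBB...................
260 ...............+#######+BBBB....................
261 ..............+#######..........................
262 ............+#######+...........................
263 ...........+#######+............................
264 ..........+#######+.............................
265 .........########...............................
266 ........#######+................................
267 ......##########....+#+.........................
268 ##...+##########+..+###..++##...................
```

```bash
cat > f.py <<'E'
from h import *
from scipy.stats import binned_statistic as bs
def face(fn,th,tabx=.0065):
    P,ok=cloud(fn); im=load(fn)['p']; hsv=cv2.cvtColor(im,cv2.COLOR_RGB2HSV)
    d=P-O; x=d@EX; y=-(d@EY); z=P[...,2]-.092
    g=(np.cos(th)*y-np.sin(th)*z)*1e3; h=(np.sin(th)*y+np.cos(th)*z-.018)*1e3; x=x*1e3
    near=ok&(abs(x)<20)&(abs(g)<15)&(h>8)&(h<30)
    br=near&(hsv[...,0]>12)&(hsv[...,0]<28)&(hsv[...,1]>140)
    bk=near&(im.astype(int).sum(2)<150)&(x>3)&(x<8)&(h<24)
    for n,m in(('tab',br),('ptr',bk)):
        top=np.percentile(x[m],97)
        k=m&(x>top-1.0)
        print(fn,n,'xtop',top.round(1),'n',k.sum(),'y ext',np.percentile(g[k],[2,98]).round(1),'mid',np.percentile(g[k],[2,98]).mean().round(2),'h ext',np.percentile(h[k],[2,98]).round(1))
        # angle about pivot (y=0,h=60)
        a=np.arctan2(g[k],60-h[k]);print('     angle mean/ext',a.mean().round(3),np.percentile(a,[2,98]).round(3))
face('w6',0.);face('w7',0.);face('w8',.0568);face('w9',.1565)
E
python3 f.py
```

```text
w6 tab xtop 7.5 n 35 y ext [5.3 9.8] mid 7.56 h ext [12.6 21. ]
     angle mean/ext 0.181 [0.126 0.226]
w6 ptr xtop 5.8 n 21 y ext [-0.8  2.1] mid 0.68 h ext [17.1 23.8]
     angle mean/ext 0.021 [-0.019  0.057]
w7 tab xtop 7.6 n 54 y ext [ 5.6 10.5] mid 8.03 h ext [13.  20.5]
     angle mean/ext 0.182 [0.137 0.234]
w7 ptr xtop 6.5 n 24 y ext [-0.1  2.2] mid 1.03 h ext [17.7 23.5]
     angle mean/ext 0.031 [-0.002  0.057]
w8 tab xtop 7.9 n 51 y ext [5.3 9.7] mid 7.51 h ext [13.7 21.1]
     angle mean/ext 0.182 [0.126 0.226]
w8 ptr xtop 6.3 n 28 y ext [2.7 4.8] mid 3.73 h ext [18.5 24. ]
     angle mean/ext 0.096 [0.069 0.13 ]
w9 tab xtop 7.7 n 72 y ext [5.4 9.5] mid 7.42 h ext [12.9 21.4]
     angle mean/ext 0.175 [0.128 0.221]
w9 ptr xtop 6.3 n 21 y ext [5.5 8.4] mid 6.92 h ext [20.  23.9]
     angle mean/ext 0.185 [0.139 0.221]
```

The tab reads about 0.155 rad and the pointer/tilt about 0.157 rad. The pointer is therefore over the tab, with roughly 3 N of hold on the tray, so I'm handing in.

```bash
python3 -c "
from workcell import ctrl
print(ctrl.job_done())"
```

```text
the job is handed in; nothing more can be done
None
```

The gauge stands seated in the middle pocket, and the fingers hold the −y tray end down with about 3 N; the tilt measures 0.157 rad against a tab angle of about 0.155 rad, so the pointer is over the tab (final check by depth measurement, not by eye); the job is handed in, though I viewed 12 pictures, two over the limit of 10.

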